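# Pump the lathe lubricator until its indicator pin is out

### The job

Two twin hand lubricators serve the glass lathe; one has its indicator pin fully out, the other's pin is still low and needs pumping. With your fingertips, press that one's black plunger knob right down and let it spring right back up, again and again, until its indicator pin stands fully out like its twin's, then leave the knob released. Do not pinch the knob, do not touch the pins, do not press the other lubricator's knob, and leave the things standing about where they are.

Things in the scene. Friction and masses are not known exactly. Their poses are not given: they have to be found in the camera images.
- lubricator_a: Fixed hand lubricator: grey block 70 (x) x 160 (y) x 75 high on a dark base plate 90 x 180 mm. Origin: centre of its underside on the table. In its own frame the plunger axis is vertical at y = +35 mm and the indicator pin's axis vertical at y = -40 mm (x = 0 for both); its place and yaw vary. The two lubricators are twins and may stand either way round. This is the one that needs pumping.
- plunger_a_top (a point): Centre of the top of the black mushroom knob (46 mm across, 12 mm thick, flat top 40 mm across) of lubricator_a's spring plunger, 125 mm above the table when released. It only slides vertically.
- plunger_a (a joint): Travel of lubricator_a's plunger (m): 0 released (held up by its spring), 0.016 fully pressed. The spring pushes back with about 9 N at the top, 16 N at the bottom. Each stroke pressed at least 14 mm and then let go entirely lifts the pin as the plunger springs back: by about 12 mm, the first stroke by 4 to 17 mm.
- pin_a: Steel indicator pin of lubricator_a: rod 10 mm across with a head 16 mm across, rising vertically from the block. Origin: centre of its top; fully in it is 83 mm, fully out 131 mm above the table (8 and 56 mm above the block). Starts 1 to 19 mm out of its 48 mm travel; stays put between strokes and needs 3 or 4 full strokes; more change nothing.
- lubricator_b: Fixed hand lubricator: grey block 70 (x) x 160 (y) x 75 high on a dark base plate 90 x 180 mm. Origin: centre of its underside on the table. In its own frame the plunger axis is vertical at y = +35 mm and the indicator pin's axis vertical at y = -40 mm (x = 0 for both); its place and yaw vary. The two lubricators are twins and may stand either way round. This one needs nothing.
- plunger_b_top (a point): Centre of the top of the black mushroom knob (46 mm across, 12 mm thick, flat top 40 mm across) of lubricator_b's spring plunger, 125 mm above the table when released. It only slides vertically.
- plunger_b (a joint): Travel of lubricator_b's plunger (m): 0 released (held up by its spring), 0.016 fully pressed. The spring pushes back with about 9 N at the top, 16 N at the bottom.
- pin_b: Steel indicator pin of lubricator_b: rod 10 mm across with a head 16 mm across, rising vertically from the block. Origin: centre of its top; fully in it is 83 mm, fully out 131 mm above the table (8 and 56 mm above the block). It starts fully out.
- mould: Bystander: loose dark graphite block 55 x 55 x 40 mm with a round recess, near lubricator_a on the robot's side. Origin: centre of underside.
- jar: Bystander: loose amber glass jar 42 mm across, 55 mm tall, beyond lubricator_a. Origin: centre of underside.
- tube_stub: Bystander: loose upright piece of clear glass tube 36 mm across, 60 mm tall, near lubricator_b on the robot's side. Origin: centre of underside.
- nozzle: Bystander: loose brass nozzle 36 mm across at the foot, 50 mm tall, beyond lubricator_b. Origin: centre of underside.
- wrench: Bystander: loose steel wrench 140 mm long, lying along its x, between the lubricators nearer the robot. Origin: underside, about mid-length.
- mug: Bystander: loose white mug 76 mm across, 90 mm tall, at the left. Origin: centre of underside.
- paddle: Bystander: loose graphite paddle with a wooden handle, 210 mm long along its x, 50 mm wide, 22 mm high, lying at the right. Origin: underside, near its middle.
There are look-alikes about, which are no part of the job. Leave any green look-alike of the lubricator_b alone. What is shaped like the lubricator_a but yellow is not meant.

How it is judged:
By the outcome, as a careful person would: the job done as asked, in the order asked, and still so for the second after the job is handed in, with the robot touching nothing.
It also fails if it takes over 45 s, if anything falls off the work surface, if the arm or the gripper's body presses on something with over 40 N, if the wrist force passes 120 N, or if a joint passes its speed limit or range.

### The arm

A 7-joint arm with a two-finger parallel gripper is mounted at the origin on the work surface. World frame = base frame: x ahead of the robot, y to its left, z up, the work surface at z = 0. Lengths are in m, angles in rad, forces in N, time in s.
With the tool pointing down it reaches from about 0.4 to 0.85 m from the base axis. Payload 10.4 kg.
Tool frame: the origin (TCP) lies midway between the tips of the shut fingers; the grasp point (between the pads) lies 19 mm behind it; y points along the fingers, z is the direction in which the jaws open and shut, and the axes are right-handed (so a half turn about y gives the same grasp; the last joint's range is limited). The gripper opens to 87 mm and grips with 3 to 60 N. Pads are 19 mm wide; open, the fingers measure 117 mm over their backs; the gripper's body (75 mm by 190 mm) begins 51 mm behind the grasp point.
Start: joints at [1.115, 0.332, -0.065, 1.46, 0.022, 1.35, -0.088], TCP at [0.262, -0.567, 0.223] pointing down, gripper open.
Joint ranges: [-2.6, 2.6], [-0.5, 2.12], [-1.47, 1.34], [0.16, 2.42], [-1.27, 4.41], [0.06, 2.06], [-2.6, 2.6]. Speed limits (rad/s): [2.22, 2.22, 2.79, 2.79, 3.14, 3.14, 3.14].

### API

Orientations are given as [roll, pitch, yaw] about the fixed x, y, z axes, in that order (R = Rz(yaw) Ry(pitch) Rx(roll)).
In Python, from rig import read_state, capture, camera_model, hand_in gives the robot as it stands.
- The arm moves only by the tool play_rows, never from a script. Its argument "targets" is a list of rows, each an object of numbers: "dx", "dy", "dz": the shift along the world's x, y, z in mm; "twist": the turn about the world's z in rad; "fingers": the closure, from -1 (fully open) to 1 (shut). A call has 1 to 20 rows; each row is the pose to reach, as a shift and turn from the pose commanded when the call began; what a row does not reach only later rows make up. A row lasts 1/8 s, in which the tool goes at most 62.5 mm and 10.7 degrees, less where a joint would pass 70% of its speed; a pose out of reach is approached as far as the arm can. A call with a gripper value outside its range is refused whole. The fingers move at their own pace and stop on an object; "squeeze" is the grip in N (left out, the last holds). Time passes only in rows, so rows that repeat a pose let the fingers close. It gives the time, the measured TCP pose, the force and the opening at its end, in the units of the state.
- read_state(): the state, without advancing time (a new reading comes with each control period).
- capture(name): name is "scene" or "top" or "wrist"; returns (picture, depth): 420x560x3 uint8, red, green, blue; 420x560 float32, m along the optical axis (not along the pixel's ray), 0 where there is no reading.
- camera_model(name): a dict with "fx", "fy", "cx", "cy" (pixels), "R" (3x3) and "t" (3): a world point X has camera coordinates R X + t; the wrist camera has in their place "hand_eye" (4x4, takes a point from camera to tool coordinates, whose origin is the TCP and whose axes are the tool frame's). Camera axes: x right, y down, z forward; pixel columns grow to the right and rows downward; lengths in m; the calibration is good to about 2 mm. The wrist camera is an equidistant fisheye: a pixel r from the principal point sees the ray r / f radians off the axis. A picture is of the moment at which its call begins: read the wrist's pose just before it. camera_model takes no time and is no camera call.
- hand_in(): hands the job in, once; it reports no verdict.
The state is a dict: "time_s": time; "q": joint angles; "dq": joint speeds; "joint_efforts": joint torques, N m; "ee_pos": TCP position; "orientation": TCP orientation; "ft_force": force on the tool from outside, world axes, zero at the start; "ft_torque": the same for the moment, N m; "width": finger opening in m.
Only numpy, scipy, OpenCV 4.12 (cv2) and the standard library are available. Lean on these libraries where they do the work, as an engineer would, in place of code of your own. Each camera call takes 0.05 s, during which the arm holds its last target. There are 200 camera calls.

## Working session

There is one attempt and no reset: what is moved stays moved. The work goes in short steps, Python scripts to look and compute and a tool call to move; the robot and the scene stay as the last step left them, time stands still between calls to the robot, and variables do not carry over. Pictures are saved under pics/ and viewed, about 8 in all and at most 12, crops included, and the job is handed in when it is done.

Besides the shell and the picture viewer there is one more tool, called after "Call:" in YAML: its name, and indented under it one key for each argument. play_rows: Moves the arm, as the interface text tells. Its arguments: {"type":"object","properties":{"targets":{"type":"array"},"squeeze":{"type":"number"}},"required":["targets"]}

```bash
mkdir -p pics; cat > h.py <<'E'
import numpy as np, cv2
from rig import *
def save(n,name):
    p,d=capture(n); cv2.imwrite(f'pics/{name}.png',p[:,:,::-1]); np.save(f'pics/{name}_d.npy',d); return p,d
def ray(n,u,v,z):
    m=camera_model(n);R=np.array(m['R']);t=np.array(m['t'])
    c=-R.T@t; d=R.T@np.array([(u-m['cx'])/m['fx'],(v-m['cy'])/m['fy'],1]); return c+d*(z-c[2])/d[2]
def proj(n,X):
    m=camera_model(n);c=np.array(m['R'])@X+np.array(m['t']);return m['fx']*c[0]/c[2]+m['cx'],m['fy']*c[1]/c[2]+m['cy']
E
python3 - <<'E'
from h import *
s=read_state();print({k:np.round(v,3) for k,v in s.items()})
save('top','top0');save('scene','scene0')
E
```

```text
{'time_s': np.float64(0.0), 'q': array([ 1.115,  0.333, -0.065,  1.461,  0.022,  1.35 , -0.089]), 'dq': array([ 0.   ,  0.001, -0.002, -0.002,  0.   , -0.   ,  0.   ]), 'joint_efforts': array([ 1.0000e-03, -6.2324e+01,  2.5000e-02, -3.8989e+01, -6.1000e-02,
        4.0000e-02,  0.0000e+00]), 'ee_pos': array([ 0.262, -0.567,  0.222]), 'orientation': array([-1.572, -0.   , -2.709]), 'ft_force': array([-0.353, -0.478,  0.105]), 'ft_torque': array([-0.05 , -0.011, -0.021]), 'width': np.float64(0.087)}
```

View pics/top0.png

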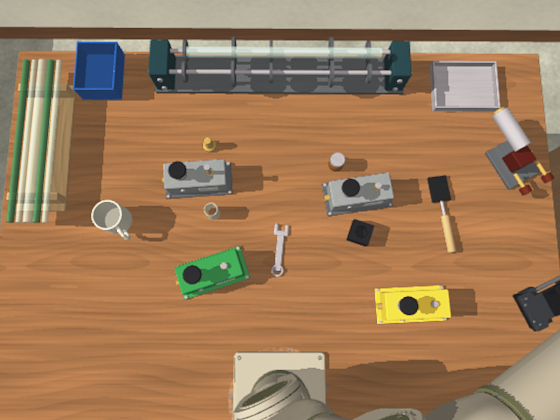

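View pics/scene0.png

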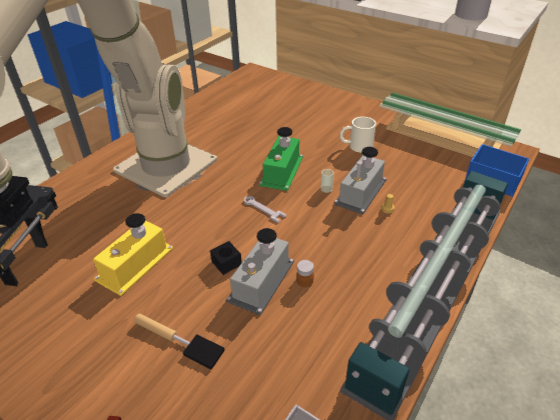

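Candidates in the top view are grey with knob at (350,187), grey at (177,170), green at (192,274) and yellow at (408,305). The grey one at (350,187) stands by the mould and the jar, so it should be lubricator_a. I'll check its pin in a close crop.

```bash
python3 - <<'E'
from h import *
p=cv2.imread('pics/top0.png');d=np.load('pics/top0_d.npy')
hsv=cv2.cvtColor(p,cv2.COLOR_BGR2HSV)
for nm,(u,v) in dict(a=(350,187),b=(177,170)).items():
    m=(hsv[:,:,2]<50).astype(np.uint8); w=np.zeros_like(m); w[v-14:v+15,u-14:u+15]=1
    n,l,st,ce=cv2.connectedComponentsWithStats(m*w,connectivity=4); k=1+np.argmax(st[1:,4])
    print(nm,st[k],ce[k],ray('top',*ce[k],.125), 'depth',d[v,u])
    X=ray('top',*ce[k],.125); print('scene proj',proj('scene',X))
for q in [(385,192),(211,170)]: print('pin~',ray('top',*q,.12))
s=cv2.imread('pics/scene0.png')
A=cv2.resize(s[215:315,215:325],None,fx=4,fy=4,interpolation=2);B=cv2.resize(s[135:235,320:410],None,fx=4,fy=4,interpolation=2)
T=cv2.resize(p[160:225,310:405],None,fx=4,fy=4,interpolation=2)
c=np.zeros((660,800,3),np.uint8);c[:400,:440]=A;c[:400,440:]=B;c[400:,:380]=T;cv2.imwrite('pics/c1.png',c[:600] if 0 else cv2.resize(c,(727,600)))
E
```

```text
a [343 179  17  17 220] [350.65454545 187.14090909] [ 0.52257032 -0.17729954  0.125     ] depth 1.1997374
scene proj (np.float64(265.9711965262338), np.float64(234.0470659847613))
b [169 162  17  17 223] [177.01345291 169.75336323] [0.56512237 0.25310512 0.125     ] depth 1.1989126
scene proj (np.float64(369.2929321112756), np.float64(150.43424064938938))
pin~ [ 0.51168753 -0.26314323  0.12      ]
pin~ [0.56617746 0.16959671 0.12      ]
```

View pics/c1.png

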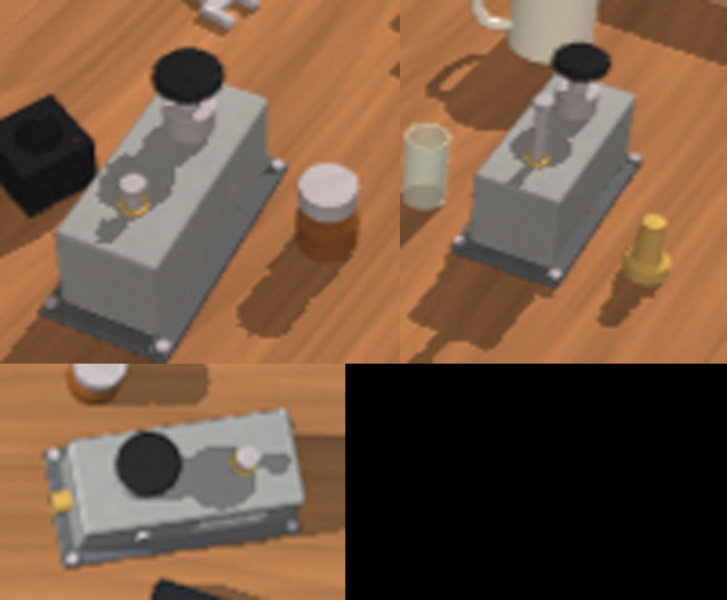

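The crop confirms it. The lubricator beside the mould and the jar has its pin low, at about (133,190) in the crop. Its twin's pin is fully out, at about (542,130). The target knob is at (0.523, -0.177). I'll move above it with the fingers shut.

Call:
play_rows:
  targets:
    - {"dx": 30,"dy": 45,"dz": 10,"fingers": 1}
    - {"dx": 60,"dy": 90,"dz": 10,"fingers": 1}
    - {"dx": 90,"dy": 135,"dz": 10,"fingers": 1}
    - {"dx": 120,"dy": 180,"dz": 10,"fingers": 1}
    - {"dx": 150,"dy": 225,"dz": 10,"fingers": 1}
    - {"dx": 180,"dy": 270,"dz": 10,"fingers": 1}
    - {"dx": 210,"dy": 315,"dz": 10,"fingers": 1}
    - {"dx": 240,"dy": 360,"dz": 0,"fingers": 1}
    - {"dx": 261,"dy": 390,"dz": -20,"fingers": 1}
    - {"dx": 261,"dy": 390,"dz": -60,"fingers": 1}
    - {"dx": 261,"dy": 390,"dz": -60,"fingers": 1}
    - {"dx": 261,"dy": 390,"dz": -60,"fingers": 1}
  squeeze: 20

```text
invalid input at $.targets[0]: expected keys dx, dy, dz, twist, fingers
```

```bash
python3 - <<'E'
from h import *
s=read_state();print({k:np.round(s[k],3) for k in('time_s','ee_pos','orientation','ft_force','width')})
p,_=save('scene','s1'); w,_=save('wrist','w1')
c=np.zeros((420,800,3),np.uint8);c[:,:480]=cv2.resize(p[150:325,165:365],(480,420))[:,:,::-1];c[:240,480:]=cv2.resize(w,(320,240))[:,:,::-1];cv2.imwrite('pics/c2.png',c)
E
```

```text
{'time_s': np.float64(0.1), 'ee_pos': array([ 0.262, -0.567,  0.222]), 'orientation': array([-1.572, -0.   , -2.709]), 'ft_force': array([ 0.427, -0.22 ,  0.377]), 'width': np.float64(0.087)}
```

View pics/c2.png

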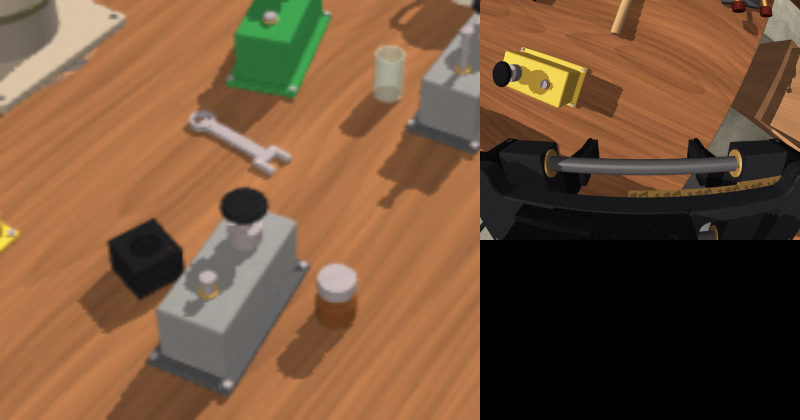

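The call was refused because every row needs a twist value, so nothing moved and the picture shows the scene unchanged. I'll resend it with twist included.

Call:
play_rows:
  targets:
    - {"dx": 30,"dy": 45,"dz": 10,"twist": 0,"fingers": 1}
    - {"dx": 60,"dy": 90,"dz": 10,"twist": 0,"fingers": 1}
    - {"dx": 90,"dy": 135,"dz": 10,"twist": 0,"fingers": 1}
    - {"dx": 120,"dy": 180,"dz": 10,"twist": 0,"fingers": 1}
    - {"dx": 150,"dy": 225,"dz": 10,"twist": 0,"fingers": 1}
    - {"dx": 180,"dy": 270,"dz": 10,"twist": 0,"fingers": 1}
    - {"dx": 210,"dy": 315,"dz": 10,"twist": 0,"fingers": 1}
    - {"dx": 240,"dy": 360,"dz": 0,"twist": 0,"fingers": 1}
    - {"dx": 261,"dy": 390,"dz": -20,"twist": 0,"fingers": 1}
    - {"dx": 261,"dy": 390,"dz": -60,"twist": 0,"fingers": 1}
    - {"dx": 261,"dy": 390,"dz": -60,"twist": 0,"fingers": 1}
    - {"dx": 261,"dy": 390,"dz": -60,"twist": 0,"fingers": 1}
  squeeze: 20

```text
time_s: 1.7
ee_pos: [0.5234, -0.1781, 0.1639]
orientation: [-1.57, 0.001, -2.71]
ft_force: [0.0, 0.4, 0.2]
width: 0.0001
```

```bash
python3 - <<'E'
from h import *
s=read_state();print({k:np.round(s[k],3) for k in('time_s','ee_pos','orientation','ft_force','width')})
p,_=save('scene','s2'); w,_=save('wrist','w2')
c=np.zeros((420,800,3),np.uint8);c[:,:480]=cv2.resize(p[150:325,165:365],(480,420))[:,:,::-1];c[:240,480:]=cv2.resize(w,(320,240))[:,:,::-1];cv2.imwrite('pics/c3.png',c)
E
```

```text
{'time_s': np.float64(1.7), 'ee_pos': array([ 0.523, -0.178,  0.164]), 'orientation': array([-1.57e+00,  1.00e-03, -2.71e+00]), 'ft_force': array([0.047, 0.386, 0.241]), 'width': np.float64(0.0)}
```

View pics/c3.png

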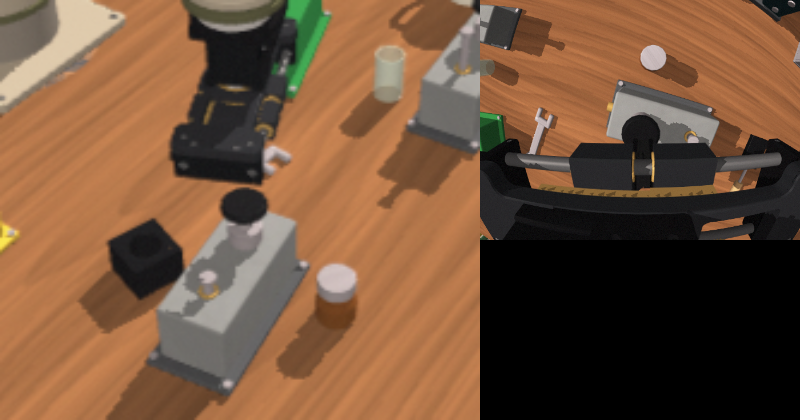

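```bash
python3 - <<'E'
from h import *
s=read_state()
for z in(.125,.164,.234,.3):
  u,v=proj('scene',np.array([s['ee_pos'][0],s['ee_pos'][1],z]));print(z,u,v,'crop',(u-165)*2.4,(v-150)*2.4)
m=camera_model('scene');print('cam',-np.array(m['R']).T@np.array(m['t']))
h=np.array(camera_model('wrist')['hand_eye']);print(h.round(3))
p=cv2.imread('pics/s2.png');w=cv2.imread('pics/w2.png')
c=np.zeros((600,800,3),np.uint8);c[:300,:400]=cv2.resize(p,(400,300));c[:300,400:]=cv2.resize(w[150:350,150:417],(400,300));c[300:,:500]=cv2.resize(p[185:275,195:345],(500,300));cv2.imwrite('pics/c4.png',c)
E
```

```text
0.125 266.1723524513438 234.49333294390647 crop 242.81364588322506 202.78399906537553
0.164 265.5680094758171 221.83772109036562 crop 241.36322274196107 172.41053061687748
0.234 264.40833388519076 197.55282866119 crop 238.5800013244578 114.12678878685601
0.3 263.2165344232294 172.5952267552571 crop 235.71968261575057 54.228544212617045
cam [ 1.00672605 -0.79524146  0.88757082]
[[-0.002  0.962  0.272 -0.074]
 [ 0.001 -0.272  0.962 -0.163]
 [ 1.     0.002 -0.     0.   ]
 [ 0.     0.     0.     1.   ]]
```

View pics/c4.png

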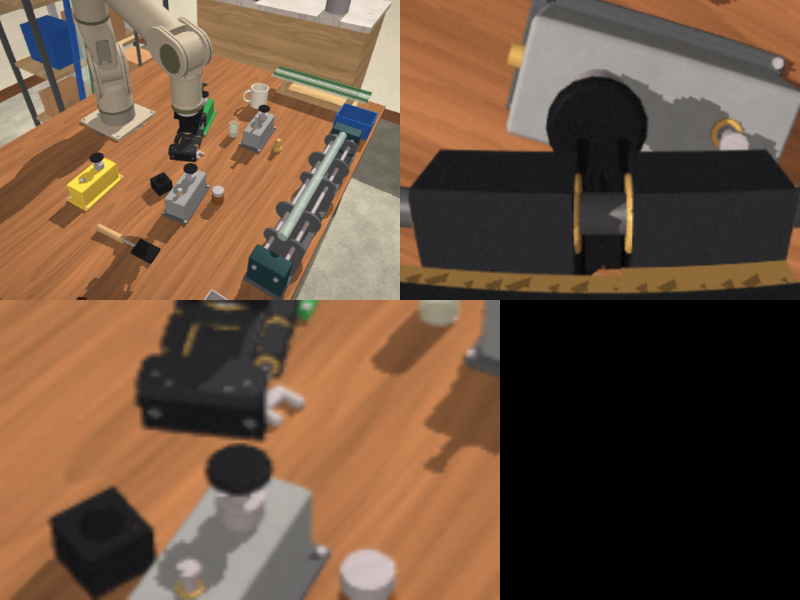

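The fingertips are right over the knob, and the gripper body clears the pin by about 45 mm even at full press. First press: go down and read the result while pressed.

Call:
play_rows:
  targets:
    - {"dx": 0,"dy": 0,"dz": -25,"twist": 0,"fingers": 1}
    - {"dx": 0,"dy": 0,"dz": -38,"twist": 0,"fingers": 1}
    - {"dx": 0,"dy": 0,"dz": -48,"twist": 0,"fingers": 1}
    - {"dx": 0,"dy": 0,"dz": -55,"twist": 0,"fingers": 1}
    - {"dx": 0,"dy": 0,"dz": -55,"twist": 0,"fingers": 1}
    - {"dx": 0,"dy": 0,"dz": -55,"twist": 0,"fingers": 1}

```text
time_s: 2.55
ee_pos: [0.5233, -0.1779, 0.1097]
orientation: [-1.57, -0.0, -2.709]
ft_force: [-7.6, 1.7, 13.9]
width: 0.0003
```

Call:
play_rows:
  targets:
    - {"dx": 0,"dy": 0,"dz": -3,"twist": 0,"fingers": 1}
    - {"dx": 0,"dy": 0,"dz": -3,"twist": 0,"fingers": 1}
    - {"dx": 0,"dy": 0,"dz": -3,"twist": 0,"fingers": 1}

```text
time_s: 2.92
ee_pos: [0.5234, -0.1779, 0.1092]
orientation: [-1.569, 0.0, -2.71]
ft_force: [-19.9, 4.8, 39.6]
width: 0.0008
```

It has hit the bottom stop: z stays at 0.109 while the force rises. Now I'll release it fully and look.

Call:
play_rows:
  targets:
    - {"dx": 0,"dy": 0,"dz": 10,"twist": 0,"fingers": 1}
    - {"dx": 0,"dy": 0,"dz": 25,"twist": 0,"fingers": 1}
    - {"dx": 0,"dy": 0,"dz": 43,"twist": 0,"fingers": 1}
    - {"dx": 0,"dy": 0,"dz": 43,"twist": 0,"fingers": 1}
    - {"dx": 0,"dy": 0,"dz": 43,"twist": 0,"fingers": 1}

```text
time_s: 3.55
ee_pos: [0.523, -0.1774, 0.1472]
orientation: [-1.571, -0.0, -2.709]
ft_force: [-0.1, -0.7, -0.5]
width: 0.0005
```

```bash
cat > pinchk.py <<'E'
import sys
from h import *
p,_=save('scene',sys.argv[1]); o=cv2.imread('pics/scene0.png')
c=np.hstack([cv2.resize(x[205:305,215:315],(400,400),interpolation=2) for x in(o,p[:,:,::-1])]);cv2.imwrite(f'pics/{sys.argv[1]}c.png',c)
X=ray('top',385,192,.09)
for z in(.083,.107,.119,.131): u,v=proj('scene',np.array([X[0],X[1],z]));print(z,(u-215)*4+400,(v-205)*4)
E
python3 pinchk.py p1
```

```text
0.083 500.91716918336783 265.5701418624242
0.107 497.8640914877426 236.04968600923598
0.119 496.3033427506248 220.9586798884202
0.131 494.7191008277073 205.64051624873719
```

View pics/p1c.png

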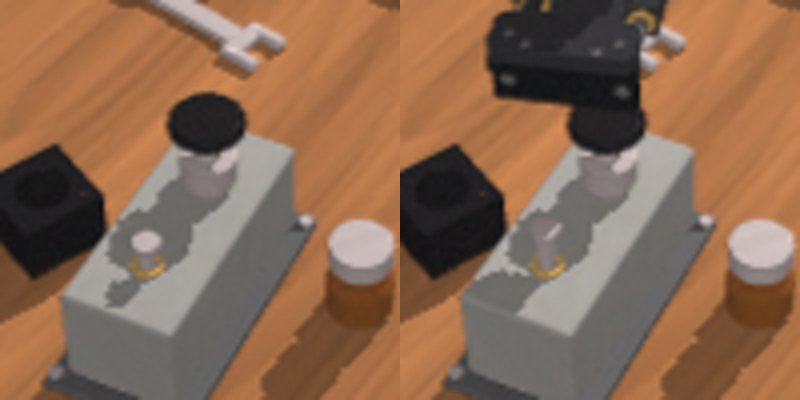

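The pin rose about 10 mm, with its head going from y≈242 to y≈230 in the crop. The knob is back up. I'll do three more full strokes, since extra ones change nothing.

Call:
play_rows:
  targets:
    - {"dx": 0,"dy": 0,"dz": -20,"twist": 0,"fingers": 1}
    - {"dx": 0,"dy": 0,"dz": -33,"twist": 0,"fingers": 1}
    - {"dx": 0,"dy": 0,"dz": -42,"twist": 0,"fingers": 1}
    - {"dx": 0,"dy": 0,"dz": -42,"twist": 0,"fingers": 1}
    - {"dx": 0,"dy": 0,"dz": -42,"twist": 0,"fingers": 1}
    - {"dx": 0,"dy": 0,"dz": -20,"twist": 0,"fingers": 1}
    - {"dx": 0,"dy": 0,"dz": 0,"twist": 0,"fingers": 1}
    - {"dx": 0,"dy": 0,"dz": 0,"twist": 0,"fingers": 1}
    - {"dx": 0,"dy": 0,"dz": 0,"twist": 0,"fingers": 1}
    - {"dx": 0,"dy": 0,"dz": -20,"twist": 0,"fingers": 1}
    - {"dx": 0,"dy": 0,"dz": -33,"twist": 0,"fingers": 1}
    - {"dx": 0,"dy": 0,"dz": -42,"twist": 0,"fingers": 1}
    - {"dx": 0,"dy": 0,"dz": -42,"twist": 0,"fingers": 1}
    - {"dx": 0,"dy": 0,"dz": -42,"twist": 0,"fingers": 1}

```text
time_s: 5.35
ee_pos: [0.5235, -0.1774, 0.1092]
orientation: [-1.569, 0.0, -2.709]
ft_force: [-18.4, 4.6, 45.7]
width: 0.0003
```

Call:
play_rows:
  targets:
    - {"dx": 0,"dy": 0,"dz": 22,"twist": 0,"fingers": 1}
    - {"dx": 0,"dy": 0,"dz": 42,"twist": 0,"fingers": 1}
    - {"dx": 0,"dy": 0,"dz": 42,"twist": 0,"fingers": 1}
    - {"dx": 0,"dy": 0,"dz": 42,"twist": 0,"fingers": 1}
    - {"dx": 0,"dy": 0,"dz": 22,"twist": 0,"fingers": 1}
    - {"dx": 0,"dy": 0,"dz": 9,"twist": 0,"fingers": 1}
    - {"dx": 0,"dy": 0,"dz": 0,"twist": 0,"fingers": 1}
    - {"dx": 0,"dy": 0,"dz": 0,"twist": 0,"fingers": 1}
    - {"dx": 0,"dy": 0,"dz": 0,"twist": 0,"fingers": 1}
    - {"dx": 0,"dy": 0,"dz": 22,"twist": 0,"fingers": 1}
    - {"dx": 0,"dy": 0,"dz": 42,"twist": 0,"fingers": 1}
    - {"dx": 0,"dy": 0,"dz": 42,"twist": 0,"fingers": 1}
    - {"dx": 0,"dy": 0,"dz": 42,"twist": 0,"fingers": 1}

```text
time_s: 6.98
ee_pos: [0.5224, -0.1772, 0.146]
orientation: [-1.572, -0.002, -2.709]
ft_force: [-0.1, -0.9, -0.3]
width: 0.0004
```

```bash
python3 pinchk.py p2
```

```text
0.083 500.91716918336783 265.5701418624242
0.107 497.8640914877426 236.04968600923598
0.119 496.3033427506248 220.9586798884202
0.131 494.7191008277073 205.64051624873719
```

View pics/p2c.png

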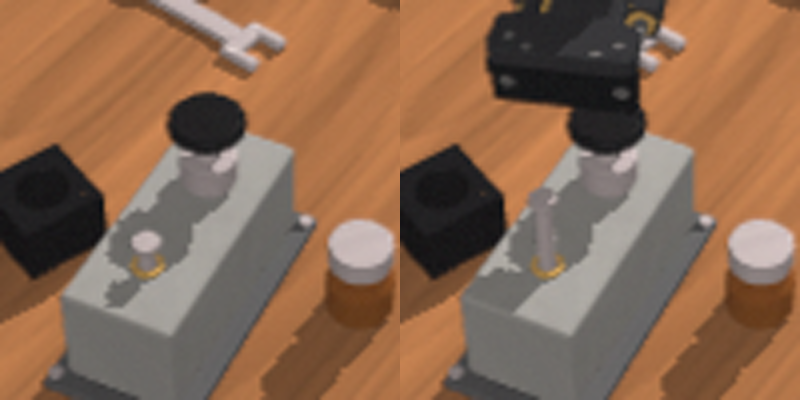

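The pin head is now at about y=196, close to the full 56 mm above the block. I'll do one more stroke as a check that nothing changes, then retreat upwards.

Call:
play_rows:
  targets:
    - {"dx": 0,"dy": 0,"dz": -20,"twist": 0,"fingers": 1}
    - {"dx": 0,"dy": 0,"dz": -33,"twist": 0,"fingers": 1}
    - {"dx": 0,"dy": 0,"dz": -42,"twist": 0,"fingers": 1}
    - {"dx": 0,"dy": 0,"dz": -42,"twist": 0,"fingers": 1}
    - {"dx": 0,"dy": 0,"dz": -42,"twist": 0,"fingers": 1}
    - {"dx": 0,"dy": 0,"dz": -20,"twist": 0,"fingers": 1}
    - {"dx": 0,"dy": 0,"dz": 0,"twist": 0,"fingers": 1}
    - {"dx": 0,"dy": 0,"dz": 40,"twist": 0,"fingers": 1}
    - {"dx": 0,"dy": 0,"dz": 80,"twist": 0,"fingers": 1}
    - {"dx": 0,"dy": 0,"dz": 120,"twist": 0,"fingers": 1}
    - {"dx": 0,"dy": 0,"dz": 120,"twist": 0,"fingers": 1}
    - {"dx": 0,"dy": 0,"dz": 120,"twist": 0,"fingers": 1}

```text
time_s: 8.52
ee_pos: [0.5227, -0.1773, 0.2662]
orientation: [-1.572, -0.001, -2.709]
ft_force: [0.1, -0.4, -0.8]
width: 0.0006
```

```bash
sed -i 's/for x in(o,p/for x in(cv2.imread("pics\/p2.png"),p/' pinchk.py; python3 pinchk.py p3; python3 -c "
import cv2,numpy as np
c=cv2.imread('pics/p3c.png');s=cv2.imread('pics/p3.png')[120:245,310:450]
f=np.zeros((600,800,3),np.uint8);f[:400]=c;f[400:,:224]=cv2.resize(s,(224,200));cv2.imwrite('pics/p3d.png',f)"
```

```text
0.083 500.91716918336783 265.5701418624242
0.107 497.8640914877426 236.04968600923598
0.119 496.3033427506248 220.9586798884202
0.131 494.7191008277073 205.64051624873719
```

View pics/p3d.png

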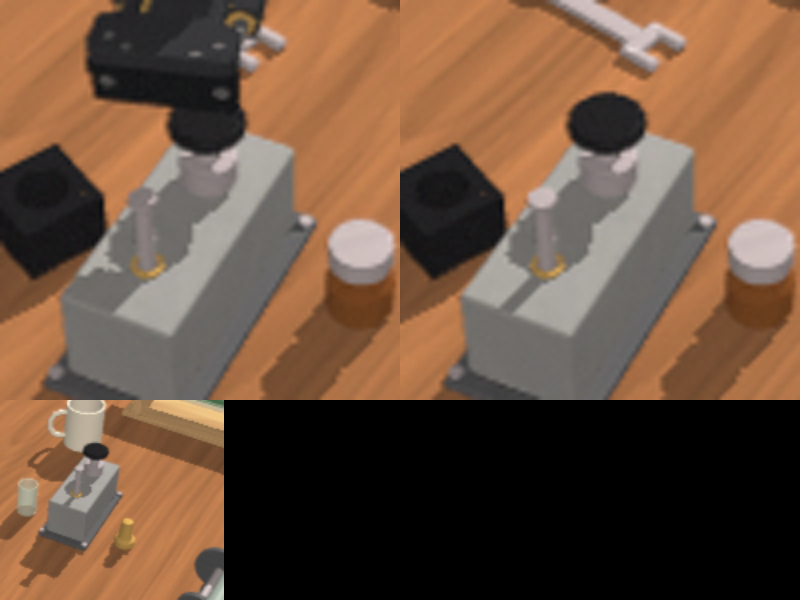

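The extra stroke left the pin unchanged, with its head at (542,197). It's fully out, the knob is back up and the arm is clear, so I'm handing in.

```bash
python3 -c "from rig import *; print(hand_in())"
```

```text
the job is handed in; nothing more can be done
None
```

I pumped lubricator_a, the grey one beside the mould and jar whose pin was low, and handed the job in at about 8.6 s. I gave its knob five full strokes with the shut fingertips, letting it spring right back up each time.

- **Pin:** it rose about 10 mm on the first stroke and was fully out after the fourth. The fifth changed nothing visible. By pixel scale the head stands about 54 mm above the block, against 56 mm nominal.
- **Strokes:** I read the arm at the bottom of the first and third strokes. Both times it had reached the stop, at a height of 0.109 m and 40–46 N on the fingertips. I did not read the others at the bottom.
- **Knob and arm:** the knob is released, the arm is about 140 mm above it, and the last force reading was about zero.
- **Other things:** the mould, jar and wrench, and lubricator_b with its tube and nozzle, look undisturbed in the last picture. I did not look closely at the paddle afterwards, or at the mug and the green and yellow look-alikes; the arm only passed high over that side.
- **Problem:** the first move call was refused because the twist values were missing, and nothing moved. No check disagreed.

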